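# Load the tube shaker and latch its sliding hood

## Robot

A 6-joint arm with a two-finger parallel gripper is mounted at the origin on the work surface. World frame = base frame: x ahead of the robot, y to its left, z up, the work surface at z = 0. Lengths are in m, angles in rad, forces in N, time in s.
With the tool pointing down it reaches from about 0.325 to 0.9 m from the base axis. Payload 6.1 kg.
Tool frame: the origin (TCP) lies midway between the tips of the shut fingers; the grasp point (between the pads) lies 19 mm behind it; z points along the fingers, y is the line along which they close (so a half turn about z gives the same grasp; the last joint's range is limited). The gripper opens to 85 mm and grips with 20 to 120 N. Pads are 22 mm wide; open, the fingers measure 114 mm over their backs; the gripper's body (76 mm by 85 mm) begins 54 mm behind the grasp point. The pads swing forward as they close: fully open they stand 13 mm farther back than shut.
Start: joints at [-1.25, 0.22, 1.526, -0, 1.395, -0.126], TCP at [0.27, -0.564, 0.231] pointing down, gripper open.
Joint ranges: [-2.98, 2.98], [-0.91, 2.08], [0.09, 2.57], [-1.24, 4.39], [0.2, 2.65], [-2.68, 2.68]. Speed limits (rad/s): [2.57, 2.57, 3.01, 3.14, 3.14, 3.14].

## Interface

Orientations are given as [roll, pitch, yaw] about the fixed x, y, z axes, in that order (R = Rz(yaw) Ry(pitch) Rx(roll)).
In Python, from plant import movep, move_l, set_joints, gripper_to, hold, inverse_kinematics, observe, get_image, get_calibration, Unreachable, job_done gives the robot as it stands. Calls block until the motion is done:
- movep(position, orientation): joint-space move of the TCP to a pose.
- move_l(position, feed=0.15, rotation=None, max_force=None): straight line of the TCP; rotation=None keeps the orientation; feed is the mean speed in m/s. With max_force (N) it stops when the force on the tool has changed by that much, and returns True; else False.
- set_joints(angles): joint-space move.
- gripper_to(opening, f_grip=None): finger opening in m; f_grip is the grip in N (None keeps the last); returns when the fingers have stopped.
- hold(seconds).
- inverse_kinematics(position, orientation): joint angles nearest the present ones, or None.
- observe(): the state.
- get_image(name): name is "scene" or "side" or "wrist"; returns (picture, depth): 480x640x3 uint8, red, green, blue; 480x640 float32, m along the optical axis (not along the pixel's ray), 0 where there is no reading.
- get_calibration(name): a dict with "intrinsics" (3x3 intrinsics, pixels), "world_from_camera" (4x4, takes a point from camera to world coordinates). Camera axes: x right, y down, z forward; pixel columns grow to the right and rows downward; lengths in m; the calibration is good to about 2 mm. A picture is of the moment at which its call begins: read the wrist's pose just before it. get_calibration takes no time and is no camera call; for the wrist camera it gives the pose at the moment of the call.
A pose or a line that the arm cannot do raises Unreachable and nothing moves.
- job_done(): hands the job in; it is judged then, once.
The state is a dict: "time_s": time; "q": joint angles; "joint_velocities": joint speeds; "joint_torque": joint torques, N m; "eef_pos": TCP position; "tcp_rot": TCP orientation; "ft_force": force on the tool from outside, world axes, zero at the start; "torque": the same for the moment, N m; "opening": finger opening in m; "grasp_force": force on a finger pad.
Only numpy, scipy, OpenCV 4.12 (cv2) and the standard library are available. Lean on these libraries where they do the work, as an engineer would, in place of code of your own. Each camera call takes 0.05 s, during which the arm holds its last target. There are 200 camera calls.

## Task

Load the aluminium tube block fully home into the shaker's nest, let go of it, then push the sliding clear hood shut over it until the catch clicks and the hood stays shut on its own. The hood's spring reopens it if the catch has not taken, so feel for the click; push gently, never above 25 N, and leave the bottle, jar and tube rack alone.

Things in the scene. Friction and masses are not known exactly. Their poses are not given: they have to be found in the camera images.
- shaker: White benchtop tube shaker, fixed, 240 (x) x 420 (y) mm, flat deck 70 mm above the bench. Origin on the bench; deck spans x -120..120, y -215..205 mm. The hood slides along its y axis and shuts towards its -y. A grey catch with a brass roller stands on the deck at x 75..106 mm near the -y end, up to 38 mm above the deck.
- nest (a point): Centre of the floor of the rectangular nest in the shaker's deck, where the block belongs: opening 115 mm along the shaker's x by 69 mm along its y, 20 mm deep, floor 50 mm above the bench; at x 0, y -80 mm in the shaker's frame. Axes as the shaker's.
- block: Aluminium tube block, about 0.4 kg, 110 (x) x 64 (y) x 36 mm high, origin at the centre of its underside. Mid-top stands a black grip fin 30 mm long (x), 12 mm thick (y), 26 mm high (its top 62 mm above the origin): pinch it across y from above. Tube caps stand 8 mm above the block's top at |x| 26..52 mm. It fits the nest with its x along the nest's x, either way round.
- hood_mid (a point): Clear plastic hood with blue edges, sliding on the shaker's deck: 144 (x) x 140 (y) mm, its top 56 mm above the deck; its end towards the shaker's -y is open so that it passes over the seated block. This point lies at its middle at deck height, axes as the shaker's. Fully open, it is at y +95 mm in the shaker's frame and the nest is free.
- handle (a point): Centre of the blue handle bar on the hood's top: 64 mm long along the shaker's x, 14 mm thick along its y, 36 mm high (from 56 to 92 mm above the deck, this point at 74 mm). Push it from its +y side towards the shaker's -y.
- hood (a joint): How far the hood has been slid from fully open, m: 0 = open, growing as it shuts. A spring and friction resist with about 4 to 6 N all along and push the hood back to 0 if it is let go unlatched. The catch is adjustable: it takes at a different, unmeasured travel each time, somewhere from 0.158 to 0.187 m. A latched hood stays put (within 2 mm) when let go.
- bottle: Bystander: loose glass bottle with a blue cap, 64 mm across, 140 mm high, origin at the centre of its underside.
- jar: Bystander: loose white jar with an orange cap, 64 mm across, 80 mm high, origin at the centre of its underside.
- rack: Bystander: loose translucent tube rack, 60 (x) x 150 (y) x 45 mm (51 with its tubes), origin at the centre of its underside.
- tongue (a point): Tip of the hood's steel tongue, on its +x side, 82 mm in x and -102 mm in y from hood_mid, 4 mm above the deck. Its ramp lifts the catch's roller: over the last 22 mm the push steps up to 7 to 11 N, drops to 3 to 5 N with the click, and within 3 mm a rubber buffer pushes back, about 4 N more per mm: 14 to 18 N there is safe and sure.

How it is judged:
On the way, in this order (a step that is already met when the one before it is completed fails the run):
1. the tube block stands fully home in the nest, let go, while the hood is still open (horizontal distance between block and nest below 0.006 m and z of block in the frame of nest below 0.003 m and angle between block's own z axis and vertical below 0.06 rad and contact force between the fingers and block below 0.1 N and value of joint hood below 0.03 m), for 0.2 s.
2. the hood is pushed over the block, up to its catch (value of joint hood above 0.14 m).
At the end, for the whole second after the job is handed in: The hood, let go, stays latched shut and still (travel above 0.152 m) over the tube block, which sits home in the nest (within 6 mm of its centre, underside within 3 mm of its floor, tilted less than 0.06 rad) (value of joint hood above 0.152 m and velocity of joint hood below 0.01 m/s and horizontal distance between block and nest below 0.006 m and z of block in the frame of nest below 0.003 m and angle between block's own z axis and vertical below 0.06 rad); the robot touches nothing.
It fails at once if the robot pushes the hood with more than 25 N (contact force between any of the arm, the fingers and hood above 25 N).
It fails at once if the bottle, jar or rack is shifted more than 20 mm or tipped (distance of any of bottle, jar, rack from where it was at the start of the episode above 0.02 m or angle between any of bottle, jar, rack's own z axis and vertical above 0.3 rad).
It also fails if it takes over 58 s, if anything falls off the work surface, if the arm or the gripper's body presses on something with over 40 N, if the wrist force passes 120 N, or if a joint passes its speed limit or range.

## Working session

There is one attempt and no reset: what is moved stays moved. The work goes in short steps, each a Python script; the robot and the scene stay as the last script left them, time stands still between calls to the robot, and variables do not carry over. Pictures are saved under pics/ and viewed, at most 10 in all, crops included, and the job is handed in when it is done.

```bash
ls; mkdir -p pics; cat > h.py <<'E'
import numpy as np, cv2
from plant import *
def snap(n,f):
    T=get_calibration(n); im,d=get_image(n)
    K=np.array(T["intrinsics"]);W=np.array(T["world_from_camera"])
    cv2.imwrite(f"pics/{f}.png",im[:,:,::-1]); np.savez(f"pics/{f}.npz",im=im,d=d,K=K,W=W)
    return im,d,K,W
def load(f):
    z=np.load(f"pics/{f}.npz"); return z["im"],z["d"],z["K"],z["W"]
def plane(K,W,px,z):
    px=np.atleast_2d(px).astype(float)
    r=np.c_[px,np.ones(len(px))]@np.linalg.inv(K).T@W[:3,:3].T
    o=W[:3,3]; return o+r*((z-o[2])/r[:,2])[:,None]
def cloud(d,K,W):
    v,u=np.mgrid[:480,:640]; c=np.stack([(u-K[0,2])/K[0,0]*d,(v-K[1,2])/K[1,1]*d,d],-1)
    return c@W[:3,:3].T+W[:3,3]
E
python3 - <<'E'
from h import *
for n in("scene","side"):
    im,d,K,W=snap(n,n+"0"); print(n,K[0,0],W.round(3).tolist(),(d>0).mean())
E
```

```text
pics
scene 591.4973596343499 [[-0.255, 0.727, -0.637, 1.373], [0.967, 0.18, -0.182, 0.326], [-0.017, -0.662, -0.749, 1.069], [0.0, 0.0, 0.0, 1.0]] 0.9958203125
side 609.0622771575269 [[0.97, -0.159, 0.186, 0.278], [-0.244, -0.668, 0.703, -0.992], [0.012, -0.727, -0.687, 1.136], [0.0, 0.0, 0.0, 1.0]] 0.995986328125
```

View pics/scene0.png

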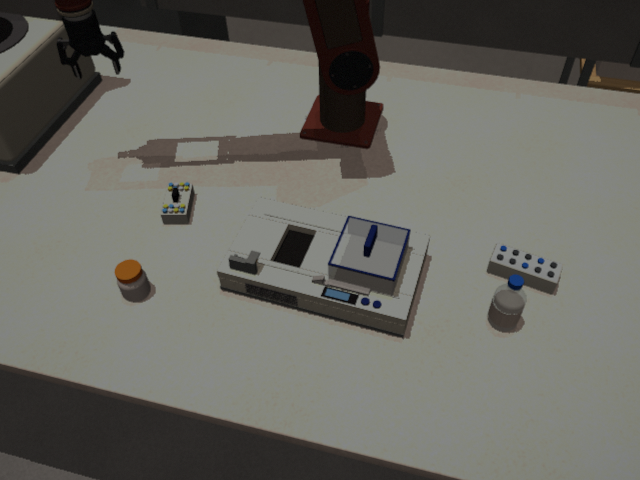

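View pics/side0.png

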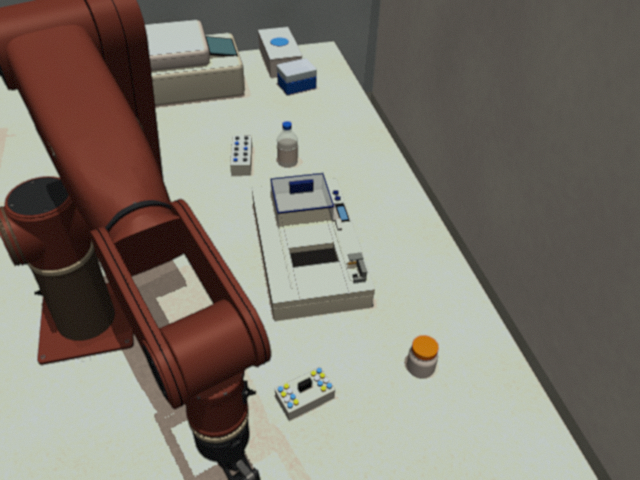

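Scene view: block fin at about (176,194), nest (294,248), blue handle (371,240), catch (245,260), jar (132,280), bottle (508,303). Side view: fin (304,384), nest (314,257), handle (301,186), jar (424,355). I'll triangulate these coarsely, then look from the wrist camera.

```bash
cat >> h.py <<'E'
def tri(A,pa,B,pb):
    P=[K@np.linalg.inv(W)[:3] for K,W in(A,B)]
    X=cv2.triangulatePoints(P[0],P[1],np.float64(pa).reshape(2,1),np.float64(pb).reshape(2,1)); return (X[:3]/X[3]).ravel()
E
python3 - <<'E'
from h import *
a,da,Ka,Wa=load("scene0"); b,db,Kb,Wb=load("side0")
Ca,Cb=cloud(da,Ka,Wa),cloud(db,Kb,Wb)
for n,p,q in (("fin",(176,194),(304,384)),("handle",(371,240),(301,186)),("jar",(129,270),(424,346)),("bottle",(515,283),(287,126))):
    print(n,tri((Ka,Wa),p,(Kb,Wb),q).round(3),Ca[p[1],p[0]].round(3),Cb[q[1],q[0]].round(3))
for n,p,q in (("nest",(294,248),(314,257)),("rack",(525,265),(241,153))):
    print(n,Ca[p[1],p[0]].round(3),Cb[q[1],q[0]].round(3))
# view from above the block and above the nest
F=tri((Ka,Wa),(176,194),(Kb,Wb),(304,384))
print(get_calibration("wrist")["world_from_camera"],observe()["tcp_rot"])
# handle yaw
for im,C in((a,Ca),(b,Cb)):
    hsv=cv2.cvtColor(im,cv2.COLOR_RGB2HSV); m=(hsv[...,0]>105)&(hsv[...,0]<130)&(hsv[...,1]>150)&(C[...,2]>.128)&(C[...,2]<.175)&(C[...,1]<.25)&(C[...,1]>-.2)
    P=C[m]; mu=P[:,:2].mean(0); v=np.linalg.svd(P[:,:2]-mu)[2][0]; print(m.sum(),mu,P[:,2].max(),v)
E
```

```text
fin [ 0.446 -0.318  0.05 ] [ 0.456 -0.312  0.06 ] [ 0.444 -0.326  0.064]
handle [0.562 0.196 0.145] [0.574 0.198 0.157] [0.558 0.181 0.158]
jar [ 0.712 -0.303  0.075] [ 0.713 -0.302  0.077] [ 0.71  -0.305  0.079]
bottle [0.591 0.494 0.13 ] [0.598 0.492 0.136] [0.588 0.484 0.138]
nest [0.546 0.018 0.05 ] [0.555 0.027 0.054]
rack [0.471 0.526 0.05 ] [0.451 0.508 0.047]
[[ 0.4319253  -0.86040741 -0.27044338  0.33967443]
 [-0.90190832 -0.41251007 -0.12805009 -0.529907  ]
 [-0.00138537  0.29922321 -0.95418214  0.37212798]
 [ 0.          0.          0.          1.        ]] [-3.13987933e+00 -1.99184978e-04  4.46827020e-01]
217 [0.5734325  0.19520521] 0.1638266372596927 [ 0.99948627 -0.03204991]
214 [0.55974969 0.18937689] 0.16598078461683752 [-0.99912401  0.04184755]
```

```bash
python3 - <<'E'
from h import *
movep([.46,-.32,.26],[np.pi,0,.4]); snap("wrist","b1")
movep([.44,-.36,.24],[np.pi,0,.4]); snap("wrist","b2")
movep([.53,.01,.36],[np.pi,0,-.05]); snap("wrist","n1")
print(observe()["time_s"],observe()["q"])
a,b,c=[cv2.imread(f"pics/{n}.png") for n in("b1","b2","n1")]
cv2.imwrite("pics/m.png",cv2.resize(np.vstack([np.hstack([a,b]),np.hstack([c,c*0])]),(800,600),interpolation=cv2.INTER_AREA))
E
```

```text
3.2333 [-1.31192477e-01 -6.09810086e-02  1.58819837e+00 -3.03899885e-04
  1.61504919e+00  1.49032218e+00]
```

View pics/m.png

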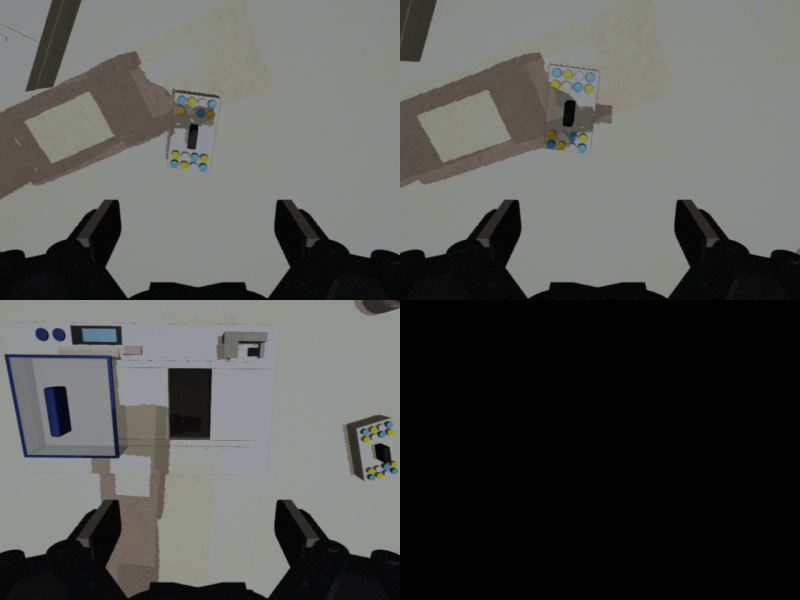

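Wrist views: fin at about (309,218) in b1 and (270,179) in b2. In n1 the nest is the dark rectangle around (304,166), and the handle is around (92,178).

```bash
cat >> h.py <<'E'
def comp(m,seed):
    n,l,s,c=cv2.connectedComponentsWithStats(m.astype(np.uint8)); i=[k for k in range(1,n) if s[k,4]>60]
    k=min(i,key=lambda k:np.hypot(*(c[k]-seed))); return (l==k),c[k]
def rect(P):
    r=cv2.minAreaRect((P[:,:2]*1000).astype(np.float32)); b=cv2.boxPoints(r)/1000
    e=[b[1]-b[0],b[2]-b[1]]; e.sort(key=lambda v:-np.hypot(*v)); v=e[0]
    y=np.arctan2(v[1],v[0]); y=(y+np.pi/2)%np.pi-np.pi/2
    return np.array(r[0])/1000,[float(np.hypot(*w)) for w in e],float(y)
def edge(m): return max(cv2.findContours(m.astype(np.uint8),cv2.RETR_EXTERNAL,cv2.CHAIN_APPROX_NONE)[0],key=len)[:,0]
E
python3 - <<'E'
from h import *
R={}
for f,s in(("b1",(309,218)),("b2",(270,179))):
    im,d,K,W=load(f); C=cloud(d,K,W)
    near=np.hypot(C[...,0]-.45,C[...,1]+.32)<.09
    m,c=comp((im.max(2)<45)&near,s); top=m&(C[...,2]>.056); 
    mm,cc=comp(top,s); R[f]=(K,W,cc)
    print(f,"fin",rect(plane(K,W,edge(mm),.062)),"z",np.median(C[mm][:,2]),cc)
    bt=near&(C[...,2]>.028)&(C[...,2]<.05); bb,_=comp(bt|mm|(near&(C[...,2]>.028)),s)
    print("  block",rect(plane(K,W,edge(bb),.036)),np.median(C[bt][:,2]))
print("fin tri",tri(R["b1"][:2],R["b1"][2],R["b2"][:2],R["b2"][2]))
im,d,K,W=load("n1");C=cloud(d,K,W)
m,c=comp(im.max(2)<60,(304,166)); P=plane(K,W,edge(m),.07); print("nest",rect(P),"floor z",np.median(C[m][:,2]),"deck z",np.median(C[150:180,360:400,2]))
hsv=cv2.cvtColor(im,cv2.COLOR_RGB2HSV); bl=(hsv[...,0]>105)&(hsv[...,0]<130)&(hsv[...,1]>120)
m,c=comp(bl&(C[...,2]>.150),(95,178)); print("handle top",rect(plane(K,W,edge(m),.162)),np.median(C[m][:,2]))
m,c=comp(bl&(C[...,2]>.11)&(C[...,2]<.135),(100,170)); print("hood rim",rect(plane(K,W,edge(m),.126)),np.median(C[m][:,2]))
E
```

```text
b1 fin (array([ 0.44821878, -0.31822806]), [0.02955273725092411, 0.010653638280928135], 0.26817381381988525) z 0.061169639400627585 [307.80449438 219.9011236 ]
  block (array([ 0.4478497 , -0.31860886]), [0.10978768020868301, 0.06414920091629028], 0.2675377130508423) 0.035649178987694985
b2 fin (array([ 0.447858  , -0.31925372]), [0.030020741745829582, 0.012167684733867645], 0.2744171619415283) z 0.06105548719611942 [269.66666667 182.29027113]
  block (array([ 0.44761301, -0.31924997]), [0.10915929824113846, 0.06351146101951599], 0.26765120029449463) 0.035594663401568416
fin tri [ 0.44661954 -0.31880315  0.05362482]
nest (array([0.5523363 , 0.02163504]), [0.11329564452171326, 0.06772544234991074], -0.06254792213439941) floor z 0.04993916019799555 deck z 0.0692834119361938
handle top (array([0.56346643, 0.1913887 ]), [0.06190577521920204, 0.01860787719488144], -0.06617891788482666) 0.1605285573887067
hood rim (array([0.56268347, 0.19544684]), [0.1435278207063675, 0.14086300134658813], -0.06139016151428223) 0.1257539802811094
```

All sizes and heights agree with the text. The nest is at (0.5523, 0.0216) with yaw −0.0625, and the block is at (0.448, −0.3188) with yaw 0.268. Next I grasp the block and carry it over the nest.

```bash
python3 - <<'E'
from h import *
def st(t): o=observe(); print(t,round(o["time_s"],2),np.round(o["eef_pos"],4),np.round(o["ft_force"],1),round(o["opening"],4),np.round(o["grasp_force"],1))
b=[.448,-.3188]; n=[.5523,.0216]
movep(b+[.16],[np.pi,0,.268]); gripper_to(.045)
move_l(b+[.10]); print(move_l(b+[.041],feed=.06,max_force=8)); st("down")
gripper_to(.0,f_grip=60); st("grip")
move_l(b+[.22]); st("lift")
movep(n+[.22],[np.pi,0,-.0625]); st("over")
move_l(n+[.135],feed=.1); st("pre")
snap("wrist","pre"); snap("scene","pre_s"); 
a=cv2.imread("pics/pre.png");c=cv2.imread("pics/pre_s.png")
cv2.imwrite("pics/m2.png",cv2.resize(np.hstack([a,cv2.resize(c[140:320,180:420],(640,480))]),(800,300)))
E
```

```text
False
down 6.85 [ 0.4483 -0.3191  0.0415] [ 0.1  0.4 -0. ] 0.045 0.0
grip 7.25 [ 0.4482 -0.319   0.0415] [0.2 0.8 2.2] 0.0108 59.2
lift 8.59 [ 0.4474 -0.3183  0.2186] [ 0.3  0.7 -2.9] 0.0107 58.5
over 9.93 [0.5522 0.0207 0.2197] [-0.4 -0.6 -2.2] 0.0107 58.5
pre 10.93 [0.553  0.0215 0.1358] [ 0.4  0.1 -2.7] 0.0101 58.5
```

View pics/m2.png

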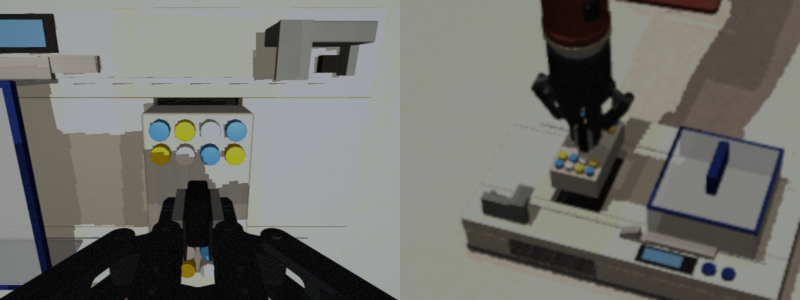

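The block hangs level in the grip. Block edges at 145–253 and nest at 157–242 (half-scale pixels) share the same centre, about 199. Descending with a force limit.

```bash
python3 - <<'E'
from h import *
def st(t): o=observe(); print(t,round(o["time_s"],2),np.round(o["eef_pos"],4),np.round(o["ft_force"],1),round(o["opening"],4),np.round(o["grasp_force"],1))
n=np.array([.5523,.0216])
off=[(0,0),(.002,0),(-.002,0),(0,.002),(0,-.002),(.002,.002),(-.002,-.002),(.002,-.002),(-.002,.002)]
for o in off:
    p=n+o
    move_l([*p,.116],feed=.1); hold(.2)
    hit=move_l([*p,.0895],feed=.035,max_force=8); st((o,hit))
    if observe()["eef_pos"][2]<.0945: break
E
```

```text
((0, 0), True) 12.23 [0.5519 0.0217 0.0914] [0.5 1.1 3.6] 0.0108 59.5
```

The stop height of 0.0914 matches floor 0.050 + grasp 0.0415, so the block is home. Releasing and checking.

```bash
python3 - <<'E'
from h import *
n=[.5523,.0216]
gripper_to(.04); move_l(n+[.20],feed=.2); movep([.49,.0216,.27],[np.pi,0,-.0625]); hold(.1)
im,d,K,W=snap("wrist","seat"); C=cloud(d,K,W); print(observe()["time_s"])
near=np.hypot(C[...,0]-n[0],C[...,1]-n[1])<.08
m,c=comp((im.max(2)<45)&near&(C[...,2]>.1),(320,200)); print("fin",rect(plane(K,W,edge(m),.112)),np.median(C[m][:,2]))
t=near&(C[...,2]>.08)&(C[...,2]<.090); P=C[t]; print("top",len(P),np.median(P[:,2]))
A=np.c_[P[:,:2]-n,np.ones(len(P))]; print("tilt",np.linalg.lstsq(A,P[:,2],rcond=None)[0])
E
```

```text
13.9417
fin (array([0.55105029, 0.02262747]), [0.028337866067886353, 0.010289483703672886], -0.06206822395324707) 0.11115488427610198
top 9062 0.0851872222080571
tilt [-0.00176878  0.0003286   0.08520568]
```

View pics/seat.png

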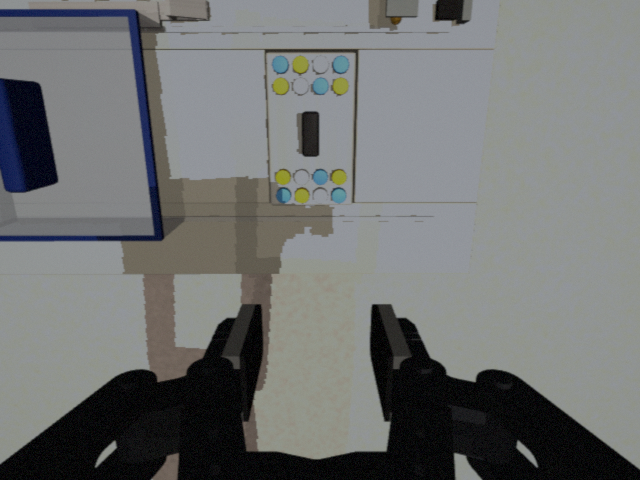

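The block is seated level: top at 0.085, fin at the nest centre. Next I push the handle with shut fingers, logging the force in small steps near the catch.

```bash
python3 - <<'E'
from h import *
ey=np.array([np.sin(.0625),np.cos(.0625),0]); h=np.array([.5632,.1963,.139])
F=lambda:float(np.dot(observe()["ft_force"],ey)); Y=lambda:float(np.dot(observe()["eef_pos"]-h,ey))
o=[np.pi,0,-.0625]; s=h+.05*ey
gripper_to(0.); movep([s[0],s[1],.24],o); move_l(s,feed=.15); hold(.2); f0=F(); print("t",observe()["time_s"],"f0",f0)
print(move_l(h+.005*ey,feed=.025,max_force=2.5)); y0=Y(); print("contact",y0,F()-f0)
y=y0-.13; print(move_l(h+y*ey,feed=.06,max_force=11)); print("at",y0-Y(),F()-f0,observe()["time_s"])
log=[]; 
while y>y0-.197:
    y-=.001; hit=move_l(h+y*ey,feed=.012,max_force=9); f=F()-f0; log.append((round(1000*(y0-Y()),1),round(f,1)))
    if f>14 or hit: break
print(log,hit,observe()["time_s"])
E
```

```text
t 16.3833 f0 -0.41169153861547136
True
contact 0.0196510909581902 2.280038391811871
False
at 0.12976818396589326 5.234306363062106 19.8667
[(130.8, 4.0), (131.8, 5.2), (132.8, 5.9), (133.8, 4.8), (134.8, 4.8), (135.7, 5.1), (136.4, 6.5), (137.2, 7.5), (138.0, 7.3), (139.0, 7.2), (140.0, 8.1), (140.9, 7.1), (141.9, 7.9), (142.9, 8.9), (143.8, 7.8), (144.8, 8.2), (145.8, 8.1), (146.8, 8.7), (147.8, 7.9), (148.7, 8.6), (149.7, 8.5), (150.7, 8.8), (152.0, 7.0), (153.2, 7.3), (154.3, 7.0), (155.3, 6.2), (156.5, 6.2), (157.7, 4.9), (159.1, 2.8), (159.9, 4.5), (160.8, 5.4), (161.4, 6.4), (162.0, 7.7), (162.5, 10.1), (163.0, 12.1), (163.5, 14.3)] False 28.8667
```

The force stepped up at about 136 mm, dropped with the click at about 159 mm, and the buffer then rose to 14.3 N. I'll add one small step, back off, and check that the hood stays.

```bash
python3 - <<'E'
from h import *
ey=np.array([np.sin(.0625),np.cos(.0625),0]); h=np.array([.5632,.1963,.139])
p=np.array(observe()["eef_pos"]); y=.0197-.130-.0365
y=.01965-.13-.0365; move_l(h+y*ey,feed=.012,max_force=4); print("F",np.dot(observe()["ft_force"],ey)+.41,observe()["eef_pos"]-p)
b=observe()["eef_pos"]; s=b+.05*ey; move_l(s,feed=.05); print("free F",np.dot(observe()["ft_force"],ey)+.41)
move_l([s[0],s[1],.27],feed=.15); movep([.49,.10,.30],[np.pi,0,-.0625]); hold(.3)
im,d,K,W=snap("wrist","end"); C=cloud(d,K,W)
hsv=cv2.cvtColor(im,cv2.COLOR_RGB2HSV); m=(hsv[...,0]>105)&(hsv[...,0]<130)&(hsv[...,1]>120)&(C[...,2]>.150)&(C[...,2]<.17)&(C[...,0]>.45)
P=C[m].mean(0); print("handle",P,"travel~",np.dot(np.array([.5635,.1914])-P[:2],ey[:2]),observe()["time_s"])
E
```

```text
F 15.177562905059848 [-3.76191043e-05 -1.53224885e-04 -3.55063951e-05]
free F 0.41574835910503605
handle [0.55393148 0.03784642 0.16032471] travel~ 0.1538514157325945 32.0917
```

View pics/end.png

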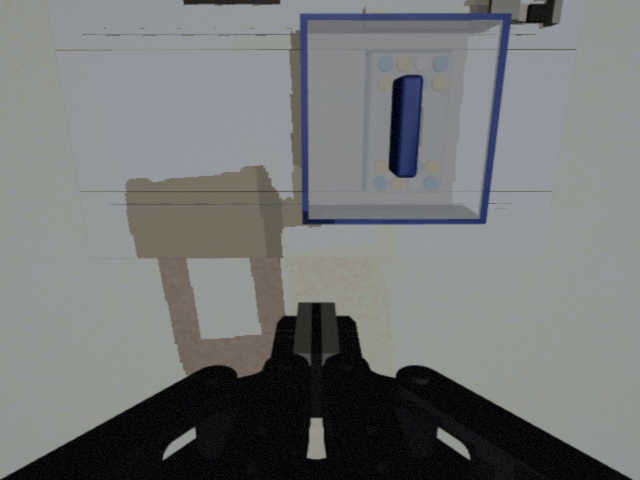

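The hood is over the block, with the handle at about (405,125). A second rim measurement will confirm it is still.

```bash
python3 - <<'E'
from h import *
hold(1)
snap("wrist","end2")
for f in("end","end2"):
    im,d,K,W=load(f); C=cloud(d,K,W); hsv=cv2.cvtColor(im,cv2.COLOR_RGB2HSV)
    m,_=comp((hsv[...,0]>105)&(hsv[...,0]<130)&(hsv[...,1]>120)&(C[...,2]>.11)&(C[...,2]<.135),(400,120)); c,s,y=rect(plane(K,W,edge(m),.126))
    print(c,s,"travel",np.dot(np.array([.5627,.1954])-c,[.0625,.998]))
E
```

```text
[0.55268555 0.03656982] [0.14352938532829285, 0.13975222408771515] travel 0.15913842255706787
[0.55320667 0.0365524 ] [0.14325660467147827, 0.13976383209228516] travel 0.15912323955078125
```

Both measurements give a travel of 159 mm, so the hood is latched and still.

```bash
python3 -c "
from plant import *
print(job_done())"
```

```text
the job is handed in; nothing more can be done
None
```

Handed in: the block is seated and released in the nest, and the hood is latched shut at about 159 mm travel, with a highest logged push of about 15 N and about 33 s used; the judge returned no verdict.

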